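# Flip the length stop down and seat a wooden blank against it

### The arm

A 6-joint arm with a two-finger parallel gripper is mounted at the origin on a cart in front of the work surface, level with it; the furniture and walls round the work are solid. World frame = base frame: x ahead of the robot, y to its left, z up, the work surface at z = 0. Lengths are in mm, angles in rad, forces in N, time in s.
With the tool pointing down it reaches from about 275 to 1000 mm from the base axis. Payload 8.4 kg.
Tool frame: the origin (TCP) lies on the centre line of the jaws, within the pads' length; the fingertips stand r.tip_reach ahead of it and the grasp point (between the pads) lies 11 mm behind it (r.tip_reach is the distance from the TCP to the fingertips, in mm); z points along the fingers, y is the line along which they close (so a half turn about z gives the same grasp; the last joint's range is limited). The gripper opens to 85 mm and grips with 20 to 120 N. Pads are 22 mm wide; open, the fingers measure 114 mm over their backs; the gripper's body (76 mm by 85 mm) begins 54 mm behind the grasp point. The pads swing forward as they close: fully open they stand 13 mm farther back than shut.
Start: joints at [-1.157, 0.353, 1.633, -0, 1.155, -0.002], TCP at [252.45, -571.749, 239.281] pointing down, gripper open.
Joint ranges: [-2.63, 2.63], [-0.92, 2.1], [0.06, 2.66], [-1.3, 4.44], [0, 2.69], [-3.02, 3.02]. Speed limits (rad/s): [2.22, 2.22, 2.79, 3.14, 3.14, 3.14].

### API

Orientations are given as [roll, pitch, yaw] about the fixed x, y, z axes, in that order (R = Rz(yaw) Ry(pitch) Rx(roll)).
In Python, from rig import r gives the robot as it stands.
- The arm moves only by the tool carry_out, never from a script. Its argument "targets" is a list of rows, each an object with "dp": the shift along the tool's x, y, z in mm, a list of three; "yaw": the turn about the tool's z in degrees. A call has 1 to 12 rows; each row is the pose to reach, as a shift and turn from the pose commanded when the call began, along the tool's axes at that moment; what a row does not reach only later rows make up. A row lasts 1/8 s, in which the tool goes at most 62.5 mm and 10.7 degrees, less where a joint would pass 70% of its speed; a pose out of reach is approached as far as the arm can. A call with a gripper value outside its range is refused whole. "fingers" is the opening, from -1 (shut) to 1 (fully open), so that 0 is half open, set as the call begins (left out, the last holds). The fingers move at their own pace and stop on an object; "grip_force" is the grip in N (left out, the last holds). Time passes only in rows, so rows that repeat a pose let the fingers close. It gives the time, the measured TCP pose, the force, the opening and the grip force at its end, in the units of the state.
- r.sense(): the state, without advancing time (a new reading comes with each control period).
- r.grab_frame(name): name is "scene" or "top"; returns the picture (420x560x3 uint8, red, green, blue); there is no depth.
- r.get_calibration(name): a dict with "fx", "fy", "cx", "cy" (pixels), "rvec" (rotation vector, rad) and "tvec" (3), from world to camera coordinates, as OpenCV has them. Camera axes: x right, y down, z forward; pixel columns grow to the right and rows downward; lengths in mm; the calibration is good to about 2 mm. A picture is of the moment at which its call begins. get_calibration takes no time and is no camera call.
- r.sign_off(): hands the job in; it is judged then, once.
The state is a dict: "clock": time; "qpos": joint angles; "qvel": joint speeds; "joint_efforts": joint torques, N m; "eef_pos": TCP position; "tcp_rot": TCP orientation; "contact_force": force on the tool from outside, world axes, zero at the start; "wrist_torque": the same for the moment, N m; "opening": opening from 0.0 (shut) to 1.0 (fully open); "grasp_force": force on a finger pad.
Only numpy, scipy, OpenCV 4.12 (cv2) and the standard library are available. Lean on these libraries where they do the work, as an engineer would, in place of code of your own. Each camera call takes 0.05 s, during which the arm holds its last target. There are 200 camera calls.

### The job

Set the wooden blank up in the length-stop jig: flip the raised stop flag fully down across the bed, then slide the blank along, flat on the bed and flush against the fence, until its end pushes the spring pin in and bears on the brass stop screw. Press it home there with a light, steady push for about a second, never hard enough to shove the stop out of its setting, then let go and leave it seated. Do not disturb the things lying round the jig.

Things in the scene. Friction and masses are not known exactly. Their poses are not given: they have to be found in the camera images.
- jig: the jig: plywood board 135 x 420 x 12 mm fixed on the desk, aluminium fence along its far long side, yellow tick strip on the near side. Origin: on the desk, board spans x -60..75, y -210..210 mm of this frame; z up, bed (board top) at z = 12 mm. +y is the feed direction towards the stop, +x points across the board to the fence.
- fence_face (a point): point on the fence face, the plane x = 22 mm of the jig frame that the blank goes against; given at the middle of the jig, on the bed (axes as the jig's). The fence is 10 mm thick, its top 14 mm above the bed; behind it a lower rail (jig x 34..64 mm, top 10 mm above the bed). Sliding on bed and fence the blank drags, 2 to 6 N when lightly held: that comes off the push that reaches the stop.
- stop_hinge (a point): middle of the flag's hinge pin, on the blue carriage clamped on the rail (at jig x = 52 mm, z = 44 mm, y anywhere from 43 to 143 mm; axes as the jig's, pin along y). Carriage 52 mm long in y, at most 54 mm above the desk; its black clamp knob sticks out behind to jig x = 78 mm, at most 36 mm above the desk.
- flag (a joint): stop flag angle, rad: 0 = fully down on its hard end stop, arm level and pointing from the hinge to jig -x; 1.57 = straight up, the limit 1.6. Starts at 1.1 to 1.45. Stiff hinge (0.10 N m): stays where it is left. Push it over from behind (the jig +x side), then press on its red tab; a few newtons do. Down, its blade hangs across the blank's path, clear of the bed.
- flag_tab (a point): centre of the outer face of the red tab at the flag's end (the top when down, the back when raised), 88 mm from the hinge pin along the arm and 8 mm off the pin's axis. Tab 42 mm along the arm x 30 mm wide x 8 mm thick. It turns with the flag; its z axis is the outward normal of that face.
- blade_face (a point): on the flag: point of the blade's front face (the face that looks to jig -y when down) behind the stop screw's centre. When the flag is down it is at jig x = 9 mm, 31 mm above the desk, 8 mm before stop_hinge in y. The brass screw head (15 mm across) stands 4 to 32 mm before this face: set by hand, it differs every time and is not measured.
- stop_pin (a joint): how far the spring pin in the stop screw is pushed in, m: 0 = free, standing 3 mm out of the screw head; 0.003 when the blank bears on the head. Weak spring (under 1 N), it does not push the blank back. The head is a hard stop: 6 to 15 N on it seats the blank, more than 18 N shoves the stop out of its setting, so approach slowly, about 10 mm/s.
- blank_center (a point): centre of the wooden blank, a pale bar 26 x 180 x 38 mm (own x, y, z; long axis y along jig y), 0.3 to 0.6 kg. It lies on the bed (centre 19 mm above it), starting 5 to 14 mm off the fence, slightly skew, well short of the stop. Flush on the fence its centre is at jig x = 9 mm. Grip it from above across its 26 mm, finger tips above the fence's top.
- tub_round: bystander: small clear round tub with a pink lid, 68 x 65 x 40 mm, behind the jig; origin under its centre
- tape_roll: bystander: roll of black tape lying flat, 53 x 51 x 19 mm, behind the jig; origin under its centre
- coffee_cup: bystander: patterned coffee cup, 78 mm across and 68 mm high, past the stop end of the jig; origin under its centre
- driver_yellow: bystander: screwdriver with a yellow handle, 24 x 168 x 29 mm, lying in front of the jig along it; origin under its centre

How it is judged (in metres and radians):
On the way, in this order (a step that is already met when the one before it is completed fails the run):
1. the stop flag is fully down while the blank is still short of it (value of joint flag below 0.04 rad and value of joint stop_pin below 0.001 m), for 0.2 s.
2. the blank, flush on the fence, is pressed on the stop with at least 4 N for 0.4 s (value of joint flag below 0.04 rad and value of joint stop_pin above 0.0015 m and contact force between blank and flag above 4 N and x of blank_center in the frame of jig above 0.0065 m), for 0.4 s.
At the end, for the whole second after the job is handed in: The flag is down (within 0.04 rad), the blank lies flat and still on the bed, flush on the fence (within 2.5 mm, parallel within 0.025 rad), its end against the stop (pin pushed in more than 1.5 of 3 mm), and has been released (value of joint flag below 0.04 rad and value of joint stop_pin above 0.0015 m and x of blank_center in the frame of jig above 0.0065 m and angle between the y axis of blank_center and the y axis of jig, either way round below 0.025 rad and z of blank_center in the frame of jig below 0.034 m and angle between blank_center's own z axis and vertical below 0.05 rad and linear speed of blank below 0.01 m/s and contact force between the fingers and blank below 0.1 N); the robot touches nothing.
It fails at once if the blank is pressed on the stop with more than 18 N (contact force between blank and flag above 18 N).
It fails at once if a bystander is moved more than 25 mm (distance of any of tub_round, tape_roll, coffee_cup, driver_yellow from where it was at the start of the episode above 0.025 m).
It also fails if it takes over 69 s, if anything falls off the work surface, if the arm or the gripper's body presses on something with over 40 N, if the wrist force passes 120 N, or if a joint passes its speed limit or range.

## Working session

There is one attempt and no reset: what is moved stays moved. The work goes in short steps, Python scripts to look and compute and a tool call to move; the robot and the scene stay as the last step left them, time stands still between calls to the robot, and variables do not carry over. Pictures are saved under pics/ and viewed, at most 10 in all, crops included, and the job is handed in when it is done.

Besides the shell and the picture viewer there is one more tool, called after "Call:" as name(argument=value, ...), one argument or row to a line, values as JSON. carry_out: Moves the arm, as the interface text tells. Its arguments: {"type":"object","properties":{"targets":{"type":"array","items":{"type":"object","properties":{"dp":{"type":"array","items":{"type":"number"}},"yaw":{"type":"number"}}}},"fingers":{"type":"number"},"grip_force":{"type":"number"}},"required":["targets"]}

```bash
mkdir -p pics; ls; python3 - <<'E'
from rig import r
import cv2
for n in("scene","top"):
    cv2.imwrite(f"pics/{n}0.png",r.grab_frame(n)[:,:,::-1]); print(n,r.get_calibration(n))
print(r.sense(),r.tip_reach)
E
```

```text
pics
scene {'fx': 477.6265754057533, 'fy': 477.6265754057533, 'cx': 275.3485969824012, 'cy': 207.61607211374914, 'rvec': array([ 1.14001111, -2.42114621,  0.90489417]), 'tvec': array([405.6826772 , 324.30718374, 627.24922589])}
top {'fx': 435.6252391675047, 'fy': 435.6252391675047, 'cx': 284.1597353750267, 'cy': 206.41014449011487, 'rvec': array([ 1.88788177, -2.28890466,  0.27567824]), 'tvec': array([157.73189214, 548.98824385, 768.00301074])}
{'clock': 0.1, 'qpos': array([-1.15740837e+00,  3.53576223e-01,  1.63408812e+00,  1.72648448e-05,
        1.15519271e+00, -2.42058985e-03]), 'qvel': array([-8.35221439e-05, -1.59113118e-04, -1.70545469e-03,  7.72839704e-04,
       -2.10799527e-04, -2.09727789e-04]), 'joint_efforts': array([-5.22938590e-04, -6.06357121e+01, -3.42817640e+01, -1.57132677e-04,
        3.95153431e-03, -1.94862537e-06]), 'eef_pos': array([ 252.27577241, -571.35161465,  238.62627732]), 'tcp_rot': array([-3.14032829e+00, -1.88468619e-05,  4.15801558e-01]), 'contact_force': array([-0.4157233 ,  0.38231804, -0.3529085 ]), 'wrist_torque': array([-0.03585223, -0.043527  ,  0.01971464]), 'grasp_force': 0.0, 'opening': 1.001134410549017} 8.0
```

View pics/scene0.png

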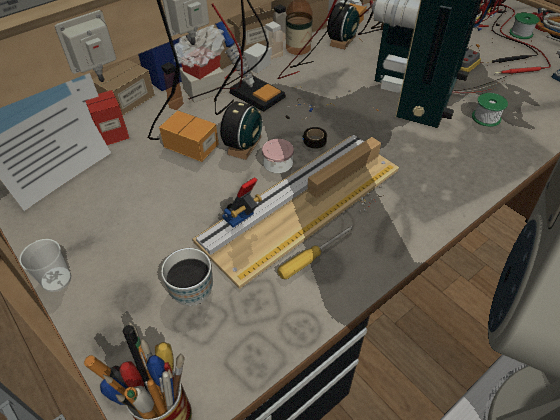

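View pics/top0.png

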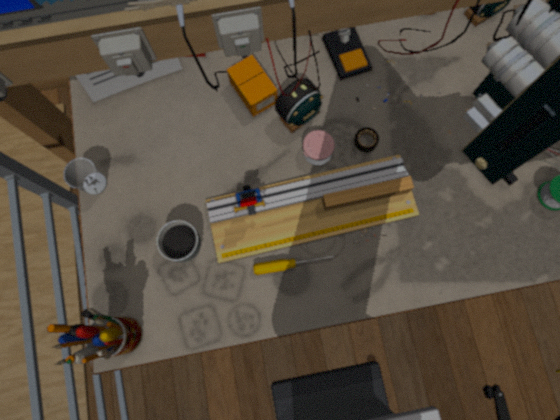

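The scene view shows the jig running from (400,165) to (240,285), with the red flag at (247,187). In the top view the board corners are near (208,205), (405,158), (417,214) and (216,258), and the blank is at about (367,192). I'll zoom in on both.

```bash
cat > h.py <<'E'
import numpy as np, cv2
from rig import r
def cam(n):
    c=r.get_calibration(n); R=cv2.Rodrigues(c["rvec"])[0]; return c,R,-R.T@c["tvec"]
def ray(n,u,v):
    c,R,o=cam(n); d=R.T@np.array([(u-c["cx"])/c["fx"],(v-c["cy"])/c["fy"],1]); return o,d/np.linalg.norm(d)
def plane(n,u,v,z):
    o,d=ray(n,u,v); return o+d*(z-o[2])/d[2]
def tri(a,b):
    (o1,d1),(o2,d2)=ray("scene",*a),ray("top",*b)
    s=np.linalg.lstsq(np.c_[d1,-d2],o2-o1,rcond=None)[0]
    p,q=o1+s[0]*d1,o2+s[1]*d2; return (p+q)/2,np.linalg.norm(p-q)
def proj(n,p):
    c=r.get_calibration(n);K=np.array([[c["fx"],0,c["cx"]],[0,c["fy"],c["cy"]],[0,0,1]])
    return cv2.projectPoints(np.array(p,float).reshape(-1,3),c["rvec"],c["tvec"],K,None)[0][:,0]
E
python3 - <<'E'
import cv2
a=cv2.imread("pics/top0.png")[145:270,195:430]; cv2.imwrite("pics/topc.png",cv2.resize(a,None,fx=3.4,fy=3.4,interpolation=cv2.INTER_CUBIC))
a=cv2.imread("pics/scene0.png")[130:290,190:410]; cv2.imwrite("pics/scenec.png",cv2.resize(a,None,fx=3.6,fy=3.6,interpolation=cv2.INTER_CUBIC))
E
```

```text
(no output)
```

View pics/topc.png

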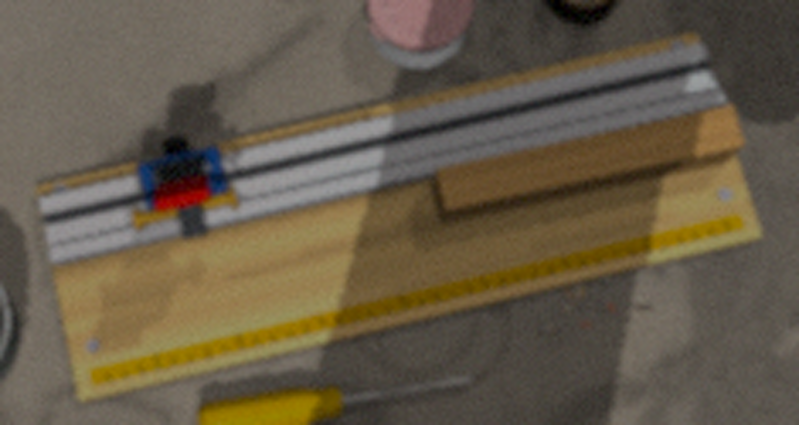

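View pics/scenec.png

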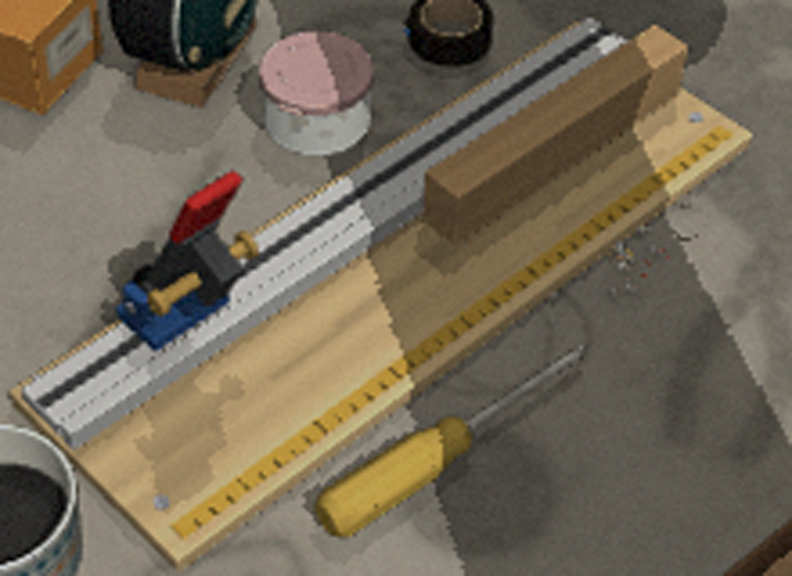

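The crops show the board corners clearly. The blank is about 10 mm off the fence, and the flag is raised with its red tab on top and the brass screw across it. I'll fit the jig pose next.

```bash
python3 - <<'E'
from h import *
np.set_printoptions(suppress=True,precision=1)
T=np.array([[38,187],[80,399],[760,237],[697,37]])/3.4+[195,145]
S=np.array([[10,392],[180,560],[751,135],[590,20]])/3.6+[190,130]
J=np.array([[75,210],[-60,210],[-60,-210],[75,-210.]])
def fit(P):
    a=J-J.mean(0);b=P-P.mean(0);U,_,V=np.linalg.svd(a.T@b);R=(U@V).T
    t=P.mean(0)-R@J.mean(0); return R,t,np.arctan2(R[1,0],R[0,0]),np.linalg.norm((J@R.T+t)-P,axis=1)
pt=np.array([plane("top",*q,12)[:2] for q in T]);ps=np.array([plane("scene",*q,12)[:2] for q in S])
for p in(pt,ps,(pt+ps)/2):
    R,t,y,e=fit(p);print(p.tolist(),t,y.round(4),e)
print("cams",cam("top")[2],cam("scene")[2])
def tj(p): return np.r_[R.T@(np.array(p)[:2]-t),p[2]]
for n,Q,s,o in(("top",[[435,172],[735,107],[743,148],[442,210]],3.4,[195,145]),("scene",[[427,175],[650,60],[640,40],[655,28],[688,45]],3.6,[190,130])):
    for q in Q: print(n,q,tj(plane(n,*(np.array(q)/s+o),50)))
# tab centroid
for n in("scene","top"):
    im=cv2.cvtColor(cv2.imread(f"pics/{n}0.png"),cv2.COLOR_BGR2HSV)
    m=((im[...,0]<8)|(im[...,0]>172))&(im[...,1]>150)&(im[...,2]>60)
    k=np.zeros(m.shape,bool)
    if n=="scene":k[170:205,225:265]=1
    else:k[180:215,225:270]=1
    v,u=np.where(m&k);print(n,len(u),u.mean(),v.mean(),u.min(),u.max(),v.min(),v.max())
    if n=="scene":a=(u.mean(),v.mean())
    else:b=(u.mean(),v.mean())
p,e=tri(a,b);print("tab",p,e,tj(p))
for z in(50,):
    for x,y in((22,0),(22,90),(52,90)): print(x,y,proj("scene",np.r_[R@[x,y]+t,z]))
E
```

```text
[[627.0938413401718, 203.511278457451], [495.1396731950394, 198.16697214473533], [513.4309930710609, -217.50176195297576], [644.1452929923801, -212.68883714389216]] [562.5  -7.4] 0.0421 [2.5 2.2 3.1 2.5]
[[624.6237377119057, 204.98869080561886], [491.4927617813691, 197.83833745476065], [510.2215913307258, -217.17899683803324], [639.22682718475, -219.46116580926315]] [558.9  -8.7] 0.0378 [1.7 1.1 5.  4.5]
[[625.8587895260388, 204.24998463153491], [493.31621748820425, 198.00265479974797], [511.82629220089336, -217.3403793955045], [641.686060088565, -216.07500147657765]] [560.7  -8.1] 0.0399 [1.5 1.7 4.  2.6]
cams [368.1  83.1 879.6] [117.6 414.7 690.9]
top [435, 172] [ 19.  -22.4  50. ]
top [735, 107] [  16.8 -203.3   50. ]
top [743, 148] [  -8.3 -200.4   50. ]
top [442, 210] [ -4.  -20.6  50. ]
scene [427, 175] [ 15.5 -22.2  50. ]
scene [650, 60] [  -3.4 -176.8   50. ]
scene [640, 40] [  11.6 -185.5   50. ]
scene [655, 28] [  12.7 -199.6   50. ]
scene [688, 45] [  -9.4 -202.1   50. ]
scene 165 246.36969696969697 187.05454545454546 237 256 178 196
top 106 248.02830188679246 202.02830188679246 240 256 197 206
tab [574.6 114.2 125.6] 1.2252155925721833 [ 18.8 121.7 125.6]
22 0 [[297.7 182.5]]
22 90 [[261.1 206.7]]
52 90 [[250.5 197.6]]
```

The jig origin comes out near (561, -8) with yaw 0.04. The tab sits at jig (19, 122, 126), so the flag angle is about 1.13, which agrees with the given geometry. The blank is centred near jig y = -112. I'll travel to behind the flag with the fingers shut.

Call:
carry_out(
  targets=[
    {"dp": [48, -37, 0], "yaw": -5.7},
    {"dp": [96, -74, 0], "yaw": -11.4},
    {"dp": [144, -111, 0], "yaw": -17.1},
    {"dp": [192, -148, 0], "yaw": -22.8},
    {"dp": [240, -185, 0], "yaw": -28.5},
    {"dp": [288, -222, 0], "yaw": -34.2},
    {"dp": [336, -259, 0], "yaw": -39.9},
    {"dp": [384, -296, 0], "yaw": -45.6},
    {"dp": [432, -333, 0], "yaw": -51.3},
    {"dp": [480, -370, 0], "yaw": -57},
    {"dp": [528, -407, 0], "yaw": -62.7},
    {"dp": [576, -444, 0], "yaw": -68.4},
  ],
  fingers=-1,
  grip_force=20,
)

```text
clock: 1.6
eef_pos: [600.6, 69.0, 239.0]
tcp_rot: [-3.141, 0.0, 1.613]
contact_force: [1.5, -0.4, 0.3]
opening: 0.0
grasp_force: 0.0
```

```bash
python3 - <<'E'
from h import *
np.set_printoptions(suppress=True,precision=2)
s=r.sense();print(s["eef_pos"],s["tcp_rot"],s["opening"],r.tip_reach,s["clock"])
im=r.grab_frame("top");cv2.imwrite("pics/top1.png",cv2.resize(im[100:280,180:420,::-1],None,fx=3.2,fy=3.2,interpolation=cv2.INTER_CUBIC))
E
```

```text
[600.56  68.99 239.04] [-3.14  0.    1.61] 0.0003030047213462268 8.0 1.6
```

Call:
carry_out(
  targets=[
    {"dp": [24, 14, 0]},
    {"dp": [47, 27, 0]},
    {"dp": [47, 27, 40]},
    {"dp": [47, 27, 80]},
    {"dp": [47, 27, 108]},
    {"dp": [47, 27, 108]},
  ],
)

```text
schema error: expected keys dp, yaw
```

```bash
python3 - <<'E'
from h import *
im=r.grab_frame("scene");cv2.imwrite("pics/s2.png",cv2.resize(im[100:270,180:400,::-1],None,fx=3.5,fy=3.5,interpolation=cv2.INTER_CUBIC))
E
```

```text
(no output)
```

View pics/s2.png

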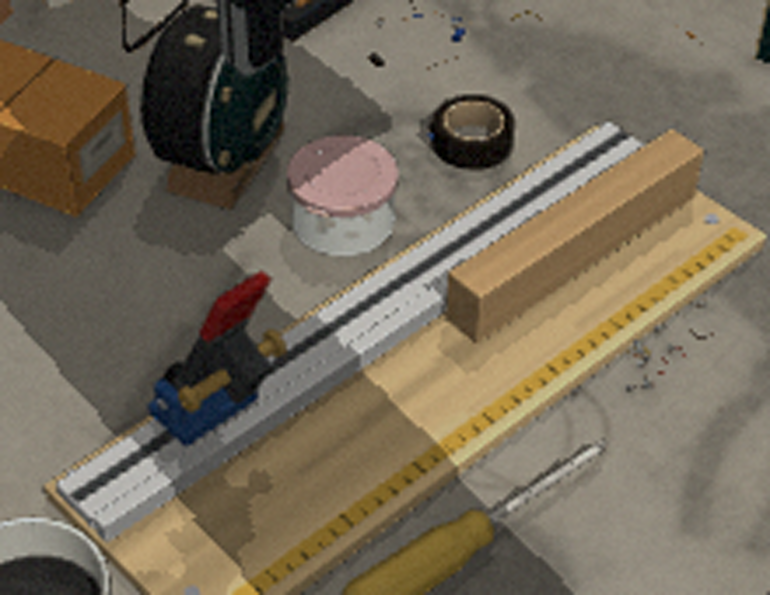

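The call was refused because every row needs a yaw, so the arm hasn't moved. The picture shows the blank well lit, with its stop-side end face at crop (470,300), and the flag still up with its tab at (237,305). Resending.

Call:
carry_out(
  targets=[
    {"dp": [24, 14, 0], "yaw": 0},
    {"dp": [47, 27, 0], "yaw": 0},
    {"dp": [47, 27, 40], "yaw": 0},
    {"dp": [47, 27, 80], "yaw": 0},
    {"dp": [47, 27, 108], "yaw": 0},
    {"dp": [47, 27, 108], "yaw": 0},
  ],
)

```text
clock: 2.45
eef_pos: [624.0, 115.1, 129.1]
tcp_rot: [-3.137, 0.0, 1.609]
contact_force: [0.1, -0.2, 0.4]
opening: -0.002
grasp_force: 0.0
```

```bash
python3 - <<'E'
from h import *
im=r.grab_frame("scene");cv2.imwrite("pics/s3.png",cv2.resize(im[100:270,180:400,::-1],None,fx=3.5,fy=3.5,interpolation=cv2.INTER_CUBIC))
E
```

```text
(no output)
```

View pics/s3.png

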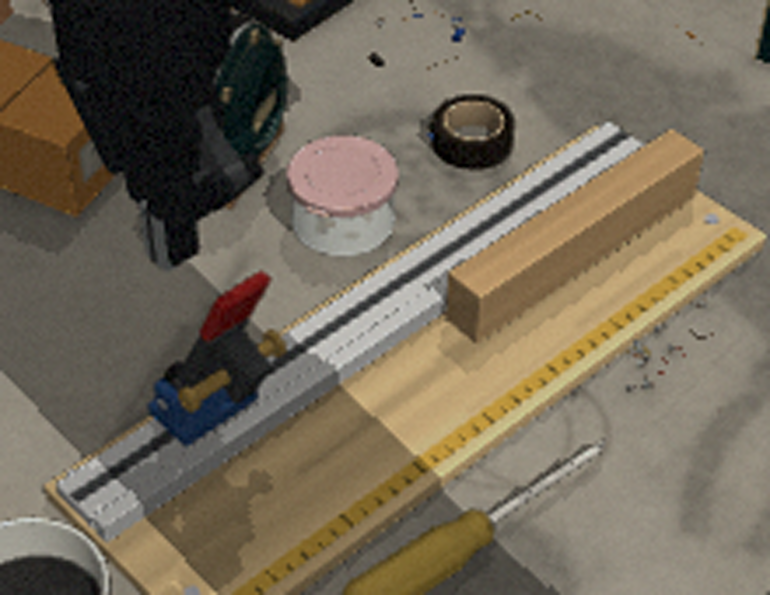

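The fingertips are behind the flag tab at crop (170,255), clear of everything. Now I'll push the flag over along its arc.

Call:
carry_out(
  targets=[
    {"dp": [0, -31, 0], "yaw": 0},
    {"dp": [0, -40, 2], "yaw": 0},
    {"dp": [0, -48, 5], "yaw": 0},
    {"dp": [0, -55, 10], "yaw": 0},
    {"dp": [0, -61, 16], "yaw": 0},
    {"dp": [0, -67, 22], "yaw": 0},
    {"dp": [0, -72, 29], "yaw": 0},
    {"dp": [0, -77, 36], "yaw": 0},
    {"dp": [0, -80, 44], "yaw": 0},
    {"dp": [0, -83, 52], "yaw": 0},
    {"dp": [0, -85, 60], "yaw": 0},
    {"dp": [0, -86, 65], "yaw": 0},
  ],
)

```text
clock: 4.0
eef_pos: [539.0, 111.7, 65.6]
tcp_rot: [-3.141, 0.0, 1.61]
contact_force: [-0.9, 0.4, 0.4]
opening: 0.0
grasp_force: 0.3
```

```bash
python3 - <<'E'
from h import *
im=r.grab_frame("scene");cv2.imwrite("pics/s4.png",cv2.resize(im[100:270,180:400,::-1],None,fx=3.5,fy=3.5,interpolation=cv2.INTER_CUBIC))
print(r.sense()["contact_force"],r.sense()["eef_pos"])
E
```

```text
[ 0.00898567  0.00349452 -0.11059365] [538.67940031 111.64197289  65.23118876]
```

View pics/s4.png

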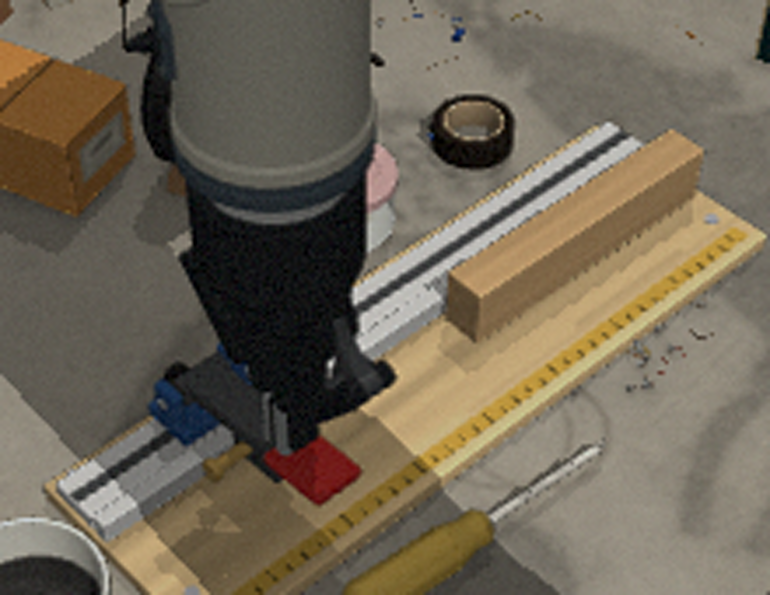

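The flag is almost down and the fingers rest on the inner part of the tab at crop (290,440). Next I'll press it onto its stop gently.

Call:
carry_out(
  targets=[
    {"dp": [0, -7, 0], "yaw": 0},
    {"dp": [0, -7, 2], "yaw": 0},
    {"dp": [0, -7, 4], "yaw": 0},
    {"dp": [0, -7, 5], "yaw": 0},
    {"dp": [0, -7, 6], "yaw": 0},
    {"dp": [0, -7, 6], "yaw": 0},
  ],
)

```text
clock: 4.8
eef_pos: [532.4, 111.5, 60.2]
tcp_rot: [3.141, -0.0, 1.61]
contact_force: [-0.3, 0.5, -0.0]
opening: 0.003
grasp_force: 0.0
```

Call:
carry_out(
  targets=[
    {"dp": [0, 0, 1], "yaw": 0},
    {"dp": [0, 0, 2], "yaw": 0},
    {"dp": [0, 0, 2], "yaw": 0},
    {"dp": [0, 0, 2], "yaw": 0},
  ],
)

```text
clock: 5.3
eef_pos: [532.5, 111.5, 59.4]
tcp_rot: [3.141, -0.0, 1.61]
contact_force: [-4.7, -0.4, 15.4]
opening: -0.0
grasp_force: 7.9
```

The contact force is 15 N upward on the tab, so the flag is on its end stop. I'll lift off, go above the blank and look at both views.

Call:
carry_out(
  targets=[
    {"dp": [0, 0, -30], "yaw": 0},
    {"dp": [0, 0, -70], "yaw": 0},
    {"dp": [-50, 6, -70], "yaw": 0},
    {"dp": [-100, 12, -70], "yaw": 0},
    {"dp": [-150, 18, -70], "yaw": 0},
    {"dp": [-200, 24, -70], "yaw": 0},
    {"dp": [-232, 27, -70], "yaw": 0},
    {"dp": [-232, 27, -70], "yaw": 0},
  ],
  fingers=1,
)

```text
clock: 6.3
eef_pos: [568.5, -121.4, 128.2]
tcp_rot: [3.141, 0.0, 1.607]
contact_force: [1.6, -0.0, -0.6]
opening: 0.999
grasp_force: 0.0
```

```bash
python3 - <<'E'
from h import *
im=r.grab_frame("scene");cv2.imwrite("pics/s5.png",cv2.resize(im[130:290,180:400,::-1],None,fx=3.6,fy=3.6,interpolation=cv2.INTER_CUBIC))
print(r.sense()["contact_force"],r.sense()["eef_pos"],r.tip_reach)
E
```

```text
[-0.21255822 -0.64655618  0.75961956] [ 568.11809431 -120.08143019  128.11259179] 8.0
```

View pics/s5.png

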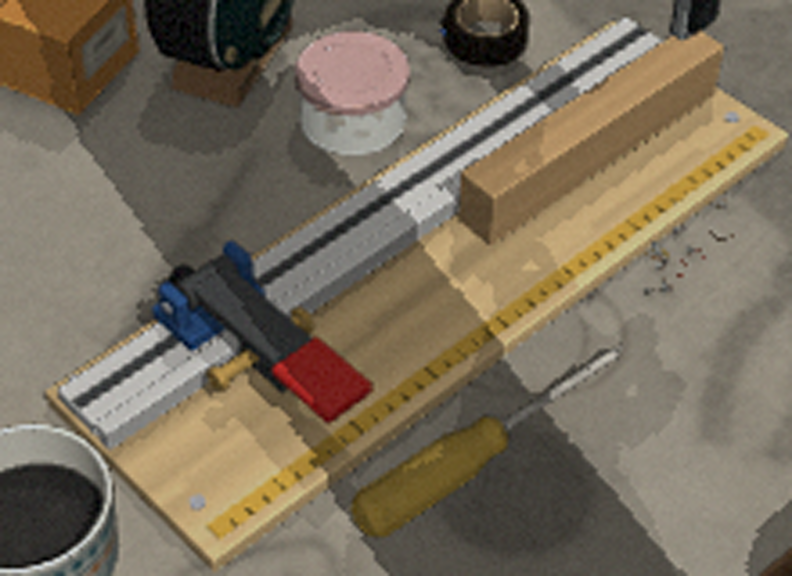

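The flag is fully down, with the screw head at crop (300,320). The blank's end-face top corners are at (462,172) and (497,197). I'll work out the distances.

```bash
python3 - <<'E'
from h import *
np.set_printoptions(suppress=True,precision=1)
t=np.array([560.7,-8.1]);a=.04;R=np.array([[np.cos(a),-np.sin(a)],[np.sin(a),np.cos(a)]])
def tj(p): return np.r_[R.T@(np.array(p)[:2]-t),p[2]]
for nm,q,z in(("head",[300,318],31),("blank FL",[462,172],50),("blank NL",[497,197],50),("blank FR",[690,32],50),("blank NR",[722,47],50),("hinge tab NE",[373,383],52),("tab",[330,365],52),("tab corner",[335,410],52),("tab c2",[325,340],52),("tab c3",[280,375],52),("fence top front L",[108,432],26),("fence top front mid",[418,228],26),("tub base near",[350,150],0)):
    print(nm,tj(plane("scene",*(np.array(q)/3.6+[180,130]),z)))
E
```

```text
head [11.2 95.  31. ]
blank FL [ 17.5 -23.3  50. ]
blank NL [ -7.9 -24.   50. ]
blank FR [  10.8 -196.5   50. ]
blank NR [  -9.8 -199.9   50. ]
hinge tab NE [-56.2 106.5  52. ]
tab [-34.5 114.4  52. ]
tab corner [-56.1 130.2  52. ]
tab c2 [-21.3 106.   52. ]
tab c3 [-23.1 135.9  52. ]
fence top front L [ 22.1 207.   26. ]
fence top front mid [19.7  5.6 26. ]
tub base near [108.1 -24.5   0. ]
```

Blank centre is at about jig (3, -112), and the screw head is near y = 95, so the travel is about 118 mm. I'll go down and grip.

Call:
carry_out(
  targets=[
    {"dp": [0, 0, 40], "yaw": 0},
    {"dp": [0, 0, 70], "yaw": 0},
    {"dp": [0, 0, 85], "yaw": 0},
    {"dp": [0, 0, 91], "yaw": 0},
    {"dp": [0, 0, 91], "yaw": 0},
  ],
)

```text
clock: 6.98
eef_pos: [568.6, -119.0, 37.7]
tcp_rot: [3.141, 0.0, 1.61]
contact_force: [0.6, -0.6, -0.6]
opening: 0.997
grasp_force: 0.0
```

Call:
carry_out(
  targets=[
    {"dp": [0, 0, 0], "yaw": 0},
    {"dp": [0, 0, 0], "yaw": 0},
    {"dp": [0, 0, 0], "yaw": 0},
    {"dp": [0, 0, 0], "yaw": 0},
    {"dp": [0, 0, 0], "yaw": 0},
    {"dp": [0, 0, 0], "yaw": 0},
  ],
  fingers=-1,
  grip_force=30,
)

```text
clock: 7.72
eef_pos: [569.3, -119.5, 38.0]
tcp_rot: [3.14, 0.0, 1.609]
contact_force: [0.5, 1.2, 6.3]
opening: 0.294
grasp_force: 30.5
```

The grip is good at about 25 mm opening. Now I'll ease the blank over to the fence.

Call:
carry_out(
  targets=[
    {"dp": [0, 1, -0.3], "yaw": 0},
    {"dp": [0, 2, -0.3], "yaw": 0},
    {"dp": [0, 3, -0.3], "yaw": 0},
    {"dp": [0, 4, -0.3], "yaw": 0},
    {"dp": [0, 4, -0.3], "yaw": 0},
  ],
)

```text
clock: 8.35
eef_pos: [569.6, -119.4, 38.1]
tcp_rot: [-3.136, -0.0, 1.61]
contact_force: [-10.7, -2.0, 17.9]
opening: 0.296
grasp_force: 32.0
```

Call:
carry_out(
  targets=[
    {"dp": [0, 0.5, 0], "yaw": 0},
    {"dp": [0, 1, 0], "yaw": 0},
    {"dp": [0, 1, 0], "yaw": 0},
    {"dp": [0, 1, 0], "yaw": 0},
  ],
)

```text
clock: 8.85
eef_pos: [569.6, -119.4, 38.1]
tcp_rot: [-3.135, -0.0, 1.61]
contact_force: [-14.6, -3.8, 21.5]
opening: 0.302
grasp_force: 32.5
```

There's an unexpected side and up force with hardly any motion, so a fingertip is probably catching the fence. I'll release, go 4 mm higher and grip again.

Call:
carry_out(
  targets=[
    {"dp": [0, -3, 0], "yaw": 0},
    {"dp": [0, -5, 0], "yaw": 0},
    {"dp": [0, -5, 0], "yaw": 0},
    {"dp": [0, -5, -2], "yaw": 0},
    {"dp": [0, -5, -4], "yaw": 0},
    {"dp": [0, -5, -4], "yaw": 0},
  ],
  fingers=-0.1,
)

```text
clock: 9.6
eef_pos: [568.5, -119.3, 41.8]
tcp_rot: [3.141, 0.0, 1.61]
contact_force: [0.9, 1.0, -0.1]
opening: 0.446
grasp_force: 0.0
```

Call:
carry_out(
  targets=[
    {"dp": [0, 0, 0], "yaw": 0},
    {"dp": [0, 0, 0], "yaw": 0},
    {"dp": [0, 0, 0], "yaw": 0},
    {"dp": [0, 0, 0], "yaw": 0},
  ],
  fingers=-1,
)

```text
clock: 10.1
eef_pos: [568.6, -119.3, 41.8]
tcp_rot: [3.141, 0.0, 1.609]
contact_force: [0.4, 0.6, 5.5]
opening: 0.297
grasp_force: 30.4
```

Call:
carry_out(
  targets=[
    {"dp": [0, 0, -0.3], "yaw": 0},
    {"dp": [0, 1, -0.5], "yaw": 0},
    {"dp": [0, 2, -0.5], "yaw": 0},
    {"dp": [0, 2, -0.5], "yaw": 0},
  ],
)

```text
clock: 10.6
eef_pos: [568.7, -119.3, 41.8]
tcp_rot: [-3.138, -0.0, 1.61]
contact_force: [-4.8, -1.3, 5.8]
opening: 0.298
grasp_force: 30.5
```

The lateral force builds without motion. I'll look at the blank and fence in both views, stacked in one picture.

```bash
python3 - <<'E'
from h import *
a=r.grab_frame("scene")[130:210,290:400,::-1];b=r.grab_frame("top")[150:225,310:430,::-1]
a=cv2.resize(a,(400,290),interpolation=cv2.INTER_CUBIC);a=cv2.resize(a,(780,567)) if 0 else a
A=cv2.resize(a,(400,291),interpolation=cv2.INTER_CUBIC);B=cv2.resize(b,(400,250),interpolation=cv2.INTER_CUBIC)
# side by side at double height
A=cv2.resize(r.grab_frame("scene")[125:205,290:400,::-1],(790,575)[:2],interpolation=cv2.INTER_CUBIC)
cv2.imwrite("pics/s6.png",A); cv2.imwrite("pics/t6.png",cv2.resize(b,(790,494),interpolation=cv2.INTER_CUBIC))
s=r.sense();print(s["contact_force"],s["wrist_torque"])
E
```

```text
[-4.54782061 -1.75144897  4.82915058] [-0.31092407  1.01421788 -0.07988037]
```

View pics/s6.png

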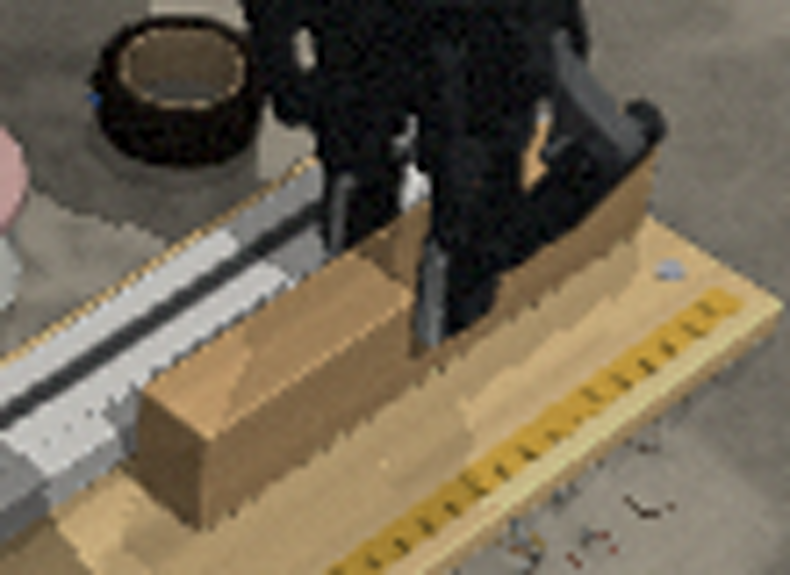

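The grip is good and the tips stand well above the fence. The end face's bottom corners are at (203,528) and (140,475), and the fence's foot line runs (55,515) to (125,462). I'll measure the gap on the bed plane.

```bash
python3 - <<'E'
from h import *
np.set_printoptions(suppress=True,precision=1)
t=np.array([560.7,-8.1]);a=.04;R=np.array([[np.cos(a),-np.sin(a)],[np.sin(a),np.cos(a)]])
def tj(p): return np.r_[R.T@(np.array(p)[:2]-t),p[2]]
f=lambda q,z:tj(plane("scene",q[0]*110/790+290,q[1]*80/575+125,z))
for q,z in(([203,528],12),([140,473],12),([55,515],12),([125,462],12),([140,395],50),([212,440],50),([783,300],12)):print(q,f(q,z))
# TCP in jig
print(tj(r.sense()["eef_pos"]))
# expected pixel (crop) of jig points
for p in([22,-30,12],[22,-10,12],[22,-30,26],[22,10,26],[22,10,12]):
    w=np.r_[R@p[:2]+t,p[2]];u=proj("scene",w)[0];print(p,(u-[290,125])*790/110)
E
```

```text
[203, 528] [ -9.4 -25.8  12. ]
[140, 473] [ 16.5 -27.5  12. ]
[55, 515] [20.7  0.3 12. ]
[125, 462] [ 22.2 -27.3  12. ]
[140, 395] [ 11.8 -20.9  50. ]
[212, 440] [-12.4 -23.2  50. ]
[783, 300] [ -58.  -209.3   12. ]
[   3.6 -111.4   41.8]
[22, -30, 12] [132.5 457.2]
[22, -10, 12] [ 79.3 493.2]
[22, -30, 26] [134.4 421.3]
[22, 10, 26] [ 26.  494.3]
[22, 10, 12] [ 25.2 530. ]
```

The gap to the fence is still about 6 mm, so the blank is only stuck by bed friction, because closing pressed it down and the arm is compliant. I'll unload it vertically and carry on.

Call:
carry_out(
  targets=[
    {"dp": [0, 0, -0.5], "yaw": 0},
    {"dp": [0, 1, -1], "yaw": 0},
    {"dp": [0, 2, -1], "yaw": 0},
    {"dp": [0, 3, -1], "yaw": 0},
    {"dp": [0, 3, -1], "yaw": 0},
  ],
)

```text
clock: 11.38
eef_pos: [573.3, -119.1, 43.0]
tcp_rot: [3.142, -0.0, 1.61]
contact_force: [-0.1, 0.6, -4.2]
opening: 0.298
grasp_force: 29.7
```

The force is -4.2 N, so the blank now hangs just off the bed and moves freely. I'll carry on to the fence.

Call:
carry_out(
  targets=[
    {"dp": [0, 0.5, 0.3], "yaw": 0},
    {"dp": [0, 1, 0.5], "yaw": 0},
    {"dp": [0, 1.5, 0.5], "yaw": 0},
    {"dp": [0, 1.5, 0.5], "yaw": 0},
  ],
)

```text
clock: 11.88
eef_pos: [574.8, -119.0, 42.6]
tcp_rot: [3.142, 0.0, 1.61]
contact_force: [-1.4, -0.1, -4.4]
opening: 0.296
grasp_force: 29.7
```

Call:
carry_out(
  targets=[
    {"dp": [0, 0.5, 0], "yaw": 0},
    {"dp": [0, 1, 0], "yaw": 0},
    {"dp": [0, 1.5, 0], "yaw": 0},
    {"dp": [0, 1.5, 0], "yaw": 0},
  ],
)

```text
clock: 12.38
eef_pos: [576.3, -119.0, 42.5]
tcp_rot: [-3.142, -0.0, 1.61]
contact_force: [-0.7, -0.2, -4.2]
opening: 0.297
grasp_force: 29.7
```

Call:
carry_out(
  targets=[
    {"dp": [0, 0.5, 0], "yaw": 0},
    {"dp": [0, 1, 0], "yaw": 0},
    {"dp": [0, 1.5, 0], "yaw": 0},
    {"dp": [0, 2, 0], "yaw": 0},
    {"dp": [0, 2, 0], "yaw": 0},
  ],
)

```text
clock: 13.0
eef_pos: [577.1, -119.0, 42.3]
tcp_rot: [-3.139, -0.0, 1.61]
contact_force: [-5.4, -3.0, -2.4]
opening: 0.291
grasp_force: 30.0
```

The fence is reached, with 5 N side contact at TCP x ≈ 577. Now I'll slide along the feed direction.

Call:
carry_out(
  targets=[
    {"dp": [3, 0, 0.2], "yaw": 0},
    {"dp": [9, 0, 0.3], "yaw": 0},
    {"dp": [15, 0, 0.3], "yaw": 0},
    {"dp": [21, 0, 0.3], "yaw": 0},
    {"dp": [27, 0, 0.3], "yaw": 0},
    {"dp": [33, 0, 0.3], "yaw": 0},
    {"dp": [39, 0, 0.3], "yaw": 0},
    {"dp": [45, 0, 0.3], "yaw": 0},
    {"dp": [51, 0, 0.3], "yaw": 0},
    {"dp": [57, 0, 0.3], "yaw": 0},
    {"dp": [63, 0, 0.3], "yaw": 0},
    {"dp": [66, 0, 0.3], "yaw": 0},
  ],
)

```text
clock: 14.5
eef_pos: [574.1, -53.1, 41.8]
tcp_rot: [-3.138, 0.0, 1.611]
contact_force: [-5.5, -4.4, -2.6]
opening: 0.294
grasp_force: 30.0
```

Call:
carry_out(
  targets=[
    {"dp": [4, 0, 0], "yaw": 0},
    {"dp": [8, 0, 0], "yaw": 0},
    {"dp": [12, 0, 0], "yaw": 0},
    {"dp": [16, 0, 0], "yaw": 0},
    {"dp": [20, 0, 0], "yaw": 0},
    {"dp": [24, 0, 0], "yaw": 0},
    {"dp": [26, 0, 0], "yaw": 0},
    {"dp": [26, 0, 0], "yaw": 0},
  ],
)

```text
clock: 15.5
eef_pos: [573.0, -27.1, 41.9]
tcp_rot: [-3.138, 0.0, 1.611]
contact_force: [-5.9, -2.9, -2.6]
opening: 0.296
grasp_force: 30.0
```

Call:
carry_out(
  targets=[
    {"dp": [1.2, 0, 0], "yaw": 0},
    {"dp": [2.4, 0, 0], "yaw": 0},
    {"dp": [3.6, 0, 0], "yaw": 0},
    {"dp": [4.8, 0, 0], "yaw": 0},
    {"dp": [6, 0, 0], "yaw": 0},
    {"dp": [7.2, 0, 0], "yaw": 0},
    {"dp": [8.4, 0, 0], "yaw": 0},
    {"dp": [9.6, 0, 0], "yaw": 0},
    {"dp": [10, 0, 0], "yaw": 0},
  ],
)

```text
clock: 16.62
eef_pos: [572.6, -17.5, 41.9]
tcp_rot: [-3.138, 0.001, 1.611]
contact_force: [-5.8, -4.8, -2.4]
opening: 0.296
grasp_force: 30.0
```

```bash
python3 - <<'E'
from h import *
print(r.sense()["contact_force"],r.sense()["eef_pos"])
im=r.grab_frame("scene");cv2.imwrite("pics/s7.png",cv2.resize(im[165:250,215:345,::-1],None,fx=6,fy=6,interpolation=cv2.INTER_CUBIC))
E
```

```text
[-5.79926308 -4.83913203 -2.44152694] [572.56934516 -17.46256822  41.8547253 ]
```

View pics/s7.png

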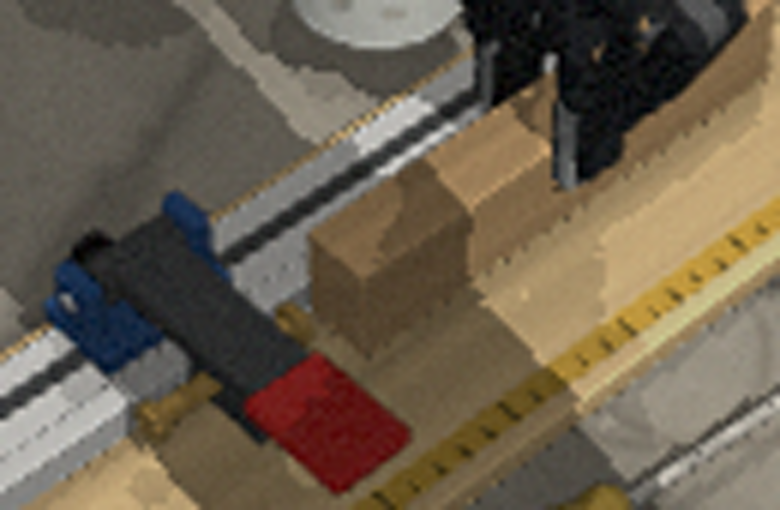

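The blank lies flush on the fence. Its end-face centre is at (338,297) and the screw head at (297,318), so about 15 mm remain. I'll close in slowly.

Call:
carry_out(
  targets=[
    {"dp": [1.2, 0, 0], "yaw": 0},
    {"dp": [2.4, 0, 0], "yaw": 0},
    {"dp": [3.6, 0, 0], "yaw": 0},
    {"dp": [4.8, 0, 0], "yaw": 0},
    {"dp": [6, 0, 0], "yaw": 0},
    {"dp": [7.2, 0, 0], "yaw": 0},
    {"dp": [8.4, 0, 0], "yaw": 0},
    {"dp": [9, 0, 0], "yaw": 0},
    {"dp": [9, 0, 0], "yaw": 0},
  ],
)

```text
clock: 17.8
eef_pos: [572.2, -8.5, 41.8]
tcp_rot: [-3.138, 0.001, 1.611]
contact_force: [-5.9, -4.4, -2.4]
opening: 0.299
grasp_force: 30.1
```

Call:
carry_out(
  targets=[
    {"dp": [0.8, 0, 0], "yaw": 0},
    {"dp": [1.6, 0, 0], "yaw": 0},
    {"dp": [2.4, 0, 0], "yaw": 0},
    {"dp": [2.4, 0, 0], "yaw": 0},
  ],
)

```text
clock: 18.3
eef_pos: [572.1, -6.1, 41.8]
tcp_rot: [-3.138, 0.001, 1.611]
contact_force: [-5.9, -5.0, -1.8]
opening: 0.299
grasp_force: 30.1
```

Call:
carry_out(
  targets=[
    {"dp": [0.7, 0, 0], "yaw": 0},
    {"dp": [1.4, 0, 0], "yaw": 0},
    {"dp": [2, 0, 0], "yaw": 0},
    {"dp": [2, 0, 0], "yaw": 0},
  ],
)

```text
clock: 18.8
eef_pos: [572.0, -4.1, 41.8]
tcp_rot: [-3.138, 0.001, 1.611]
contact_force: [-5.6, -4.4, -1.7]
opening: 0.296
grasp_force: 30.1
```

Call:
carry_out(
  targets=[
    {"dp": [0.5, 0, 0], "yaw": 0},
    {"dp": [1, 0, 0], "yaw": 0},
    {"dp": [1.5, 0, 0], "yaw": 0},
    {"dp": [1.5, 0, 0], "yaw": 0},
  ],
)

```text
clock: 19.3
eef_pos: [572.0, -3.1, 41.8]
tcp_rot: [-3.138, 0.001, 1.611]
contact_force: [-6.7, -9.0, -2.1]
opening: 0.3
grasp_force: 30.1
```

The y force jumped from 4.4 to 9 N at 116 mm of travel, which is the expected place for the head. I'll add a little push and hold it.

Call:
carry_out(
  targets=[
    {"dp": [0.3, 0, 0], "yaw": 0},
    {"dp": [0.5, 0, 0], "yaw": 0},
    {"dp": [0.5, 0, 0], "yaw": 0},
  ],
)

```text
clock: 19.68
eef_pos: [572.0, -3.0, 41.9]
tcp_rot: [-3.138, 0.002, 1.611]
contact_force: [-5.2, -10.1, -2.5]
opening: 0.296
grasp_force: 30.1
```

Call:
carry_out(
  targets=[
    {"dp": [0.4, 0, 0], "yaw": 0},
    {"dp": [0.8, 0, 0], "yaw": 0},
    {"dp": [1, 0, 0], "yaw": 0},
    {"dp": [1, 0, 0], "yaw": 0},
  ],
)

```text
clock: 20.18
eef_pos: [572.0, -2.8, 42.0]
tcp_rot: [-3.138, 0.003, 1.611]
contact_force: [-6.3, -16.9, -1.4]
opening: 0.303
grasp_force: 30.2
```

About 17 N total less roughly 4.5 N of drag puts about 12 N on the stop. I'll hold for a second.

Call:
carry_out(
  targets=[
    {"dp": [0, 0, 0], "yaw": 0},
    {"dp": [0, 0, 0], "yaw": 0},
    {"dp": [0, 0, 0], "yaw": 0},
    {"dp": [0, 0, 0], "yaw": 0},
    {"dp": [0, 0, 0], "yaw": 0},
    {"dp": [0, 0, 0], "yaw": 0},
    {"dp": [0, 0, 0], "yaw": 0},
    {"dp": [0, 0, 0], "yaw": 0},
  ],
)

```text
clock: 21.18
eef_pos: [572.0, -2.8, 42.0]
tcp_rot: [-3.138, 0.003, 1.611]
contact_force: [-7.3, -15.4, -1.8]
opening: 0.297
grasp_force: 30.2
```

Pressed home with a steady hold. I'll ease the load off and release.

Call:
carry_out(
  targets=[
    {"dp": [-0.5, -0.3, 0.1], "yaw": 0},
    {"dp": [-1, -0.6, 0.2], "yaw": 0},
    {"dp": [-1.2, -0.8, 0.3], "yaw": 0},
    {"dp": [-1.2, -0.8, 0.3], "yaw": 0},
  ],
)

```text
clock: 21.68
eef_pos: [571.9, -3.0, 41.9]
tcp_rot: [-3.14, 0.002, 1.611]
contact_force: [-4.5, -9.1, -1.6]
opening: 0.298
grasp_force: 30.2
```

Call:
carry_out(
  targets=[
    {"dp": [0, 0, 0], "yaw": 0},
    {"dp": [0, 0, 0], "yaw": 0},
    {"dp": [0, 0, 0], "yaw": 0},
    {"dp": [0, 0, 0], "yaw": 0},
  ],
  fingers=0,
)

```text
clock: 22.18
eef_pos: [573.2, -1.7, 42.2]
tcp_rot: [3.141, -0.0, 1.61]
contact_force: [-0.4, -0.2, -0.2]
opening: 0.493
grasp_force: 0.0
```

Call:
carry_out(
  targets=[
    {"dp": [0, 0, -5], "yaw": 0},
    {"dp": [0, 0, -15], "yaw": 0},
    {"dp": [0, 0, -35], "yaw": 0},
    {"dp": [0, 0, -65], "yaw": 0},
    {"dp": [0, 0, -110], "yaw": 0},
    {"dp": [0, 0, -150], "yaw": 0},
    {"dp": [0, 0, -150], "yaw": 0},
    {"dp": [0, 0, -150], "yaw": 0},
  ],
)

```text
clock: 23.18
eef_pos: [572.6, -1.8, 192.1]
tcp_rot: [3.141, 0.0, 1.61]
contact_force: [-0.8, 0.1, -0.1]
opening: 0.5
grasp_force: 0.0
```

```bash
python3 - <<'E'
from h import *
np.set_printoptions(suppress=True,precision=1)
t=np.array([560.7,-8.1]);a=.0405;R=np.array([[np.cos(a),-np.sin(a)],[np.sin(a),np.cos(a)]])
s=r.sense();print(s["contact_force"],s["eef_pos"],s["qvel"])
im=r.grab_frame("scene");cv2.imwrite("pics/s8.png",im[:,:,::-1])
# sample rays along jig y on blank's near side plane x=-4 (z=40) and along the top x=9
g=cv2.cvtColor(im,cv2.COLOR_RGB2HSV)
for x,z in((9,50),(-4,30)):
    for y in range(66,104,3):
        w=np.r_[R@[x,y]+t,z];u=np.round(proj("scene",w)[0]).astype(int);print((x,z),y,u,im[u[1],u[0]],g[u[1],u[0]])
# red tab centre with the flag down
im=g;m=((im[...,0]<8)|(im[...,0]>172))&(im[...,1]>150)&(im[...,2]>60);k=np.zeros(m.shape,bool);k[200:260,225:300]=1
v,u=np.where(m&k);p=plane("scene",u.mean(),v.mean(),50);print("tab",len(u),R.T@(p[:2]-t))
E
```

```text
[-0.8  0.1 -0.1] [572.6  -1.8 192.1] [ 0.  0.  0. -0. -0. -0.]
(9, 50) 66 [276 204] [126 102  70] [ 17 113 126]
(9, 50) 69 [275 205] [121  99  68] [ 18 112 121]
(9, 50) 72 [273 206] [122 100  67] [ 18 115 122]
(9, 50) 75 [272 206] [127 104  73] [ 17 108 127]
(9, 50) 78 [271 207] [126 102  71] [ 17 111 126]
(9, 50) 81 [270 208] [123  97  68] [ 16 114 123]
(9, 50) 84 [268 209] [125 102  70] [ 17 112 125]
(9, 50) 87 [267 210] [126 101  69] [ 17 115 126]
(9, 50) 90 [266 211] [123  99  68] [ 17 114 123]
(9, 50) 93 [265 212] [100  82  54] [ 18 117 100]
(9, 50) 96 [263 212] [77 62 40] [ 18 123  77]
(9, 50) 99 [262 213] [84 67 47] [ 16 112  84]
(9, 50) 102 [261 214] [82 61 41] [ 15 128  82]
(-4, 30) 66 [281 215] [88 72 51] [ 17 107  88]
(-4, 30) 69 [280 216] [85 68 47] [ 17 114  85]
(-4, 30) 72 [278 217] [85 71 46] [ 19 117  85]
(-4, 30) 75 [277 218] [87 69 49] [ 16 111  87]
(-4, 30) 78 [276 219] [82 64 42] [ 17 124  82]
(-4, 30) 81 [275 219] [89 71 51] [ 16 109  89]
(-4, 30) 84 [273 220] [86 71 50] [ 17 107  86]
(-4, 30) 87 [272 221] [87 71 50] [ 17 108  87]
(-4, 30) 90 [271 222] [90 73 52] [ 17 108  90]
(-4, 30) 93 [270 223] [83 65 42] [ 17 126  83]
(-4, 30) 96 [268 224] [88 29 22] [  3 191  88]
(-4, 30) 99 [267 225] [101  27  26] [  0 189 101]
(-4, 30) 102 [266 226] [97 25 22] [  1 197  97]
tab 350 [-36.3 122. ]
```

```bash
python3 -c "
from rig import r
print(r.sign_off())"
```

```text
the job is handed in; nothing more can be done
None
```

The job is handed in; I haven't seen a verdict. The flag is down, and the blank is flush on the fence, was held on the stop for about a second with roughly 11–12 N (wrist force less drag), then released with the arm lifted clear; I did not re-check the objects lying around the jig.

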